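# Hold the belt tensioner open for a belt change

### The job

I am about to change the belt of the small spindle drive; its guard is already off. First stand the spray bottle of cleaner that has toppled over in front of the drive back upright on the bench, clear of the drive, and let go of it, as your hand will be tied up from then on. Then take the sprung tensioner arm by its upright handle, swing it towards the front of the drive against its spring until it is fully on its stop, and finish while still holding it there, so that I can wipe the pulleys and slip the belt on; leave the other things on the bench where they are.

Things in the scene. Friction and masses are not known exactly. Their poses are not given: they have to be found in the camera images.
- bottle_middle (a point): Loose spray bottle, 0.08-0.17 kg: straight round clear body 40 mm thick and 102 mm long, flat bottom, narrower black pump head, 146 mm in all. Point on its axis 51 mm from the bottom, half-way along the body; its z axis runs from bottom to head. At the start it lies on its side on the bench in front of the drive, axis level, 20 mm up, head pointing to the left and towards the robot.
- drive: Spindle drive bolted to the bench: grey housing, 130 mm (x) by 164 mm (y, lugs to 200), bare deck 62 mm high. Origin: middle of the underside; x to its back, away from the robot, -x to its front, y to its left. At the back of the deck a large pulley (64 mm, at x 22, y -42; spindle 112 mm above the bench) and a small one (30 mm, at x 30, y 48; 97 mm).
- pivot (a point): Point on the upright pivot axis of the tensioner arm, front left on the deck (x -34, y 56 mm in the drive's frame), at the height of the handle's middle, 118 mm above the bench; the pivot bolt itself ends 114 mm above the bench. The arm swings level, 64 to 92 mm above the bench. Fixed machines stand on both sides: a tall one 0.1 m to its left, whose levers reach 0.2 m in front of it, and a sander whose table, 0.21 m up, begins close to its right.
- handle (a point): Middle of the handle of the tensioner arm: upright round black grip, 18 mm thick, 42 mm tall (97 to 139 mm above the bench), fixed on the arm's free end above the idler roller. The point is on its axis, 118 mm above the bench, 64 mm from the pivot axis. Nothing else on the drive is taller than 114 mm.
- tensioner (a joint): Angle of the tensioner arm, rad. 0: at rest, in between the pulleys, where its spring holds it. It grows as the arm swings clockwise seen from above, the handle going to the front (-x) of the drive and just past its edge, to the stop at 1.15. The spring pulls back with about 3 N at the handle at 0, 10 N at the stop; let go, the arm springs back to 0.
- spec_front: Bystander: black spectacle front lying flat, about 52 x 153 x 8 mm, origin in the middle of its underside.
- lens_blank: Bystander: round clear lens blank, 65 mm across and 7 mm thick, lying flat; origin in the middle of its underside.
- driver: Bystander: screwdriver lying down, 150 mm long along its y, 22 mm thick; origin in the middle of its underside.
Mind the look-alikes: they are no part of the job. There is more than one size of the part that bears bottle_middle; the job needs the larger.

How it is judged (in metres and radians):
On the way, in this order (a step that is already met when the one before it is completed fails the run):
1. the spray bottle stands upright on the bench, let go (angle between bottle_middle's own z axis and vertical below 0.1 rad and height (world z) of bottle_middle between 0.046 and 0.056 m and contact force between each of the fingers, drive and bottle below 0.05 N), for 0.3 s.
2. the tensioner arm is on its stop, held by the fingers (value of joint tensioner above 1.09 rad and contact force between the fingers and tensioner above 2 N), for 0.3 s.
At the end, for the whole second after the job is handed in: The fingers hold the tensioner arm on its stop (within 0.06 rad of it, pressing with over 2 N) through the last second, while the spray bottle stands still and upright (within 0.1 rad) on the bench, touching neither the drive nor the fingers (all of step 1 and all of step 2 and linear speed of bottle below 0.02 m/s); the arm keeps its last pose, push and grip.
It fails at once if the black spectacle front is shifted by more than 30 mm (distance of spec_front from where it was at the start of the episode above 0.03 m).
It fails at once if the lens blank is shifted by more than 30 mm (distance of lens_blank from where it was at the start of the episode above 0.03 m).
It fails at once if the screwdriver is shifted by more than 30 mm (distance of driver from where it was at the start of the episode above 0.03 m).
It also fails if it takes over 58 s, if anything falls off the work surface, if the arm or the gripper's body presses on something with over 40 N, if the wrist force passes 120 N, or if a joint passes its speed limit or range.

### The arm

A 6-joint arm with a two-finger parallel gripper is mounted at the origin on a cart in front of the work surface, level with it; the furniture and walls round the work are solid. World frame = base frame: x ahead of the robot, y to its left, z up, the work surface at z = 0. Lengths are in m, angles in degrees, forces in N, time in s.
With the tool pointing down it reaches from about 0.375 to 0.9 m from the base axis. Payload 3.1 kg.
Tool frame: the origin (TCP) lies at the very end of the fingers, on their centre line; the grasp point (between the pads) lies 19 mm behind it; z points along the fingers, y is the direction in which the jaws open and shut (so a half turn about z gives the same grasp; the last joint's range is limited). The gripper opens to 87 mm and grips with 3 to 60 N. Pads are 19 mm wide; open, the fingers measure 117 mm over their backs; the gripper's body (75 mm by 190 mm) begins 51 mm behind the grasp point.
Start: joints at [57.038, 30.224, 82.088, -0, 67.689, -10.227], TCP at [0.242, 0.576, 0.223] pointing down, gripper open.
Joint ranges: [-176.69, 176.69], [-43.24, 126.21], [12.49, 139.97], [-82, 262], [0, 151.66], [-163.58, 163.58]. Speed limits (degrees/s): [159.86, 159.86, 180, 180, 180, 180].

### API

Orientations are given as a 3x3 rotation matrix whose columns are the frame's x, y, z axes.
In Python, from rig import readout, capture, camera_model, bot, spot_in, regions_of gives the robot as it stands.
- The arm moves only by the tool send_rows, never from a script. Its argument "moves" is a list that holds one entry, the list of rows, each a list of 7 numbers: the turn, a rotation vector about the tool's x, y, z in degrees, then the shift along the tool's x, y, z in cm, then the opening, from -1 (shut) to 1 (fully open). A call has exactly 5 rows; each row shifts and turns the commanded pose from where the row before left it, along the tool's axes as they then stand; what a row does not reach is not made up. A row lasts 1/10 s, in which the tool goes at most 50 mm and 8.59 degrees, less where a joint would pass 70% of its speed; a pose out of reach is approached as far as the arm can. A call with a gripper value outside its range is refused whole. The fingers move at their own pace and stop on an object; the grip force is fixed at half the most. Time passes only in rows, so rows that do not move let the fingers close, or fill a call up. It gives the time, the measured TCP pose, the force and the opening at its end, in the units of the state.
- readout.read_state(): the state, without advancing time (a new reading comes with each control period).
- capture(name): name is "scene" or "top"; returns the picture (384x512x3 uint8, blue, green, red); there is no depth.
- camera_model(name): a dict with "camera_matrix" (3x3 intrinsics, pixels), "pose" (4x4, takes a point from camera to world coordinates). Camera axes: x right, y up, looking along -z (the intrinsics and any distortion apply to the point x, -y, -z); pixel columns grow to the right and rows downward; lengths in m; the calibration is good to about 2 mm. A picture is of the moment at which its call begins. camera_model takes no time and is no camera call.
- bot.hand_in(): hands the job in, once; it reports no verdict.
Trained networks look in the newest picture that a camera, given by its name, has taken for a name from the list of things; names that differ only in an ending like _2 or _b are one class to them, and where a whole thing is asked for, a point or a joint stands for the part that bears it (a point fixed in the world has none). Each returns a list of dicts, best first, with "p" (0 to 1); they miss things now and then, are a little off and sometimes report something else, mostly with a low value. They report only what shows in the picture. A call takes as long as a camera call. They do not tell look-alikes from the thing itself.
- spot_in(camera, thing): "location" ([x, y, z] in m, in world coordinates, good to about 4 mm: the middle of the surface that is visible of it).
- regions_of(camera, thing): "mask" (384x512 bool, what is visible of it).
The state is a dict: "time_s": time; "joint_positions": joint angles; "qvel": joint speeds; "tau": joint torques, N m; "position": TCP position; "tcp_rot": TCP orientation; "force": force on the tool from outside, world axes, zero at the start; "moment": the same for the moment, N m; "opening": opening from 0.0 (shut) to 1.0 (fully open).
Only numpy, scipy, OpenCV 4.12 (cv2) and the standard library are available. Lean on these libraries where they do the work, as an engineer would, in place of code of your own. Each camera call takes 0.05 s, during which the arm holds its last target. There are 200 camera calls.

## Working session

There is one attempt and no reset: what is moved stays moved. The work goes in short steps, Python scripts to look and compute and a tool call to move; the robot and the scene stay as the last step left them, time stands still between calls to the robot, and variables do not carry over. Pictures are saved under pics/ and viewed, about 8 in all and at most 12, crops included, and the job is handed in when it is done.

Besides the shell and the picture viewer there is one more tool, called after "Call:" by a JSON object that holds its "fn" and its "kwargs", one argument or row to a line. send_rows: Moves the arm, as the interface text tells. Its arguments: {"type":"object","properties":{"moves":{"type":"array","items":{"type":"array","items":{"type":"array","items":{"type":"number"}}}}},"required":["moves"]}

```bash
ls; mkdir -p pics
python3 - <<'E'
from rig import readout,capture,camera_model,spot_in,regions_of
import cv2,numpy as np
np.set_printoptions(precision=3,suppress=True)
for c in("scene","top"):
    cv2.imwrite(f"pics/{c}0.png",capture(c)); m=camera_model(c); print(c,m["camera_matrix"],m["pose"],[k for k in m])
    for t in("bottle_middle","handle","drive","pivot","spec_front","lens_blank","driver"):
        try: print(t,[(round(d["p"],2),np.round(d["location"],3)) for d in spot_in(c,t)])
        except Exception as e: print(t,e)
s=readout.read_state();print(s)
E
```

```text
pics
scene [[347.011   0.    254.139]
 [  0.    347.011 190.721]
 [  0.      0.      1.   ]] [[ 0.971 -0.204  0.127  0.668]
 [ 0.241  0.839 -0.488 -0.087]
 [-0.007  0.504  0.864  0.85 ]
 [ 0.     0.     0.     1.   ]] ['camera_matrix', 'pose']
bottle_middle [(0.74, array([0.391, 0.35 , 0.036])), (0.58, array([0.431, 0.46 , 0.024]))]
handle [(0.71, array([0.612, 0.369, 0.094]))]
drive [(0.69, array([0.63 , 0.362, 0.065])), (0.4, array([0.378, 0.569, 0.022]))]
pivot [(0.82, array([0.631, 0.359, 0.064]))]
spec_front [(0.47, array([0.404, 0.113, 0.008]))]
lens_blank [(0.61, array([0.722, 0.222, 0.006]))]
driver [(0.55, array([0.376, 0.572, 0.021]))]
top [[402.958   0.    256.233]
 [  0.    402.958 183.266]
 [  0.      0.      1.   ]] [[-0.005  0.994 -0.109  0.449]
 [-1.    -0.005  0.004  0.34 ]
 [ 0.003  0.109  0.994  1.068]
 [ 0.     0.     0.     1.   ]] ['camera_matrix', 'pose']
bottle_middle [(0.68, array([0.425, 0.466, 0.021])), (0.67, array([0.398, 0.353, 0.035]))]
handle [(0.84, array([0.611, 0.379, 0.096]))]
drive [(0.55, array([0.616, 0.348, 0.066]))]
pivot [(0.77, array([0.615, 0.351, 0.063]))]
spec_front [(0.56, array([0.383, 0.12 , 0.009]))]
lens_blank [(0.74, array([0.614, 0.348, 0.065])), (0.74, array([0.611, 0.378, 0.097])), (0.68, array([0.722, 0.224, 0.006]))]
driver []
{'time_s': 0.8, 'joint_positions': array([ 57.039,  30.222,  82.086,   0.001,  67.688, -10.226]), 'qvel': array([-0.078, -0.051,  0.079, -0.049, -0.056, -0.002]), 'tau': array([ -0.   , -43.996, -17.698,   0.063,   0.05 ,   0.   ]), 'position': array([0.242, 0.576, 0.223]), 'tcp_rot': array([[-0.922,  0.386,  0.   ],
       [ 0.386,  0.922,  0.   ],
       [ 0.   ,  0.   , -1.   ]]), 'force': array([ 0.817,  0.095, -0.362]), 'moment': array([ 0.024,  0.021, -0.043]), 'opening': 0.9974902655598881}
```

View pics/scene0.png

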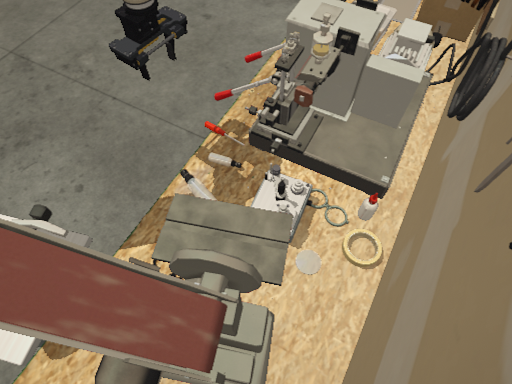

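View pics/top0.png

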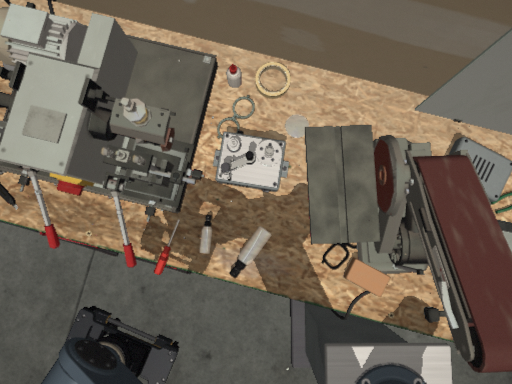

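```bash
cat > h.py <<'E'
import numpy as np,cv2
from rig import readout,capture,camera_model,spot_in,regions_of
np.set_printoptions(precision=4,suppress=True)
def ray(c,uv,z):
    m=camera_model(c);K=m["camera_matrix"];P=m["pose"]
    uv=np.atleast_2d(uv).astype(float)
    d=np.c_[(uv[:,0]-K[0,2])/K[0,0],-(uv[:,1]-K[1,2])/K[1,1],-np.ones(len(uv))]@P[:3,:3].T
    return P[:3,3]+d*((z-P[2,3])/d[:,2])[:,None]
def proj(c,X):
    m=camera_model(c);K=m["camera_matrix"];P=m["pose"]
    p=(np.atleast_2d(X)-P[:3,3])@P[:3,:3]
    return np.c_[K[0,2]+K[0,0]*p[:,0]/-p[:,2],K[1,2]+K[1,1]*p[:,1]/p[:,2]]
E
python3 - <<'E'
from h import *
im=capture("top");cv2.imwrite("pics/top1.png",cv2.resize(im[120:290,145:315],None,fx=3.5,fy=3.5,interpolation=cv2.INTER_CUBIC))
for t,z in(("bottle_middle",.02),("drive",.062),("handle",.139)):
    for r in regions_of("top",t):
        v,u=np.nonzero(r["mask"]);X=ray("top",np.c_[u,v],z)[:,:2]
        R=cv2.minAreaRect((X*1000).astype(np.float32));print(t,round(r["p"],2),len(u),R,"mean",X.mean(0))
        print(cv2.boxPoints(R).round(0).tolist())
E
```

```text
bottle_middle 0.84 358 ((432.8577880859375, 464.9704895019531), (27.00440788269043, 98.94242858886719), 84.0011978149414) mean [0.428  0.4654]
[[382.0, 457.0], [481.0, 446.0], [483.0, 473.0], [385.0, 484.0]]
bottle_middle 0.75 318 ((617.199951171875, 383.9828796386719), (31.069894790649414, 93.12805938720703), 24.698925018310547) mean [0.6173 0.3833]
[[584.0, 420.0], [623.0, 335.0], [651.0, 348.0], [612.0, 433.0]]
bottle_middle 0.58 790 ((384.1316223144531, 356.4615478515625), (41.08863830566406, 148.0386505126953), 53.79479217529297) mean [0.3896 0.3521]
[[312.0, 384.0], [432.0, 296.0], [456.0, 329.0], [337.0, 417.0]]
drive 0.9 3594 ((616.1835327148438, 348.6082763671875), (191.58082580566406, 141.01441955566406), 78.11663055419922) mean [0.6143 0.3494]
[[527.0, 269.0], [665.0, 240.0], [705.0, 428.0], [567.0, 457.0]]
handle 0.61 328 ((598.268310546875, 378.4697265625), (28.678407669067383, 81.44288635253906), 25.730518341064453) mean [0.5986 0.3776]
[[568.0, 409.0], [603.0, 336.0], [629.0, 348.0], [594.0, 421.0]]
```

View pics/top1.png

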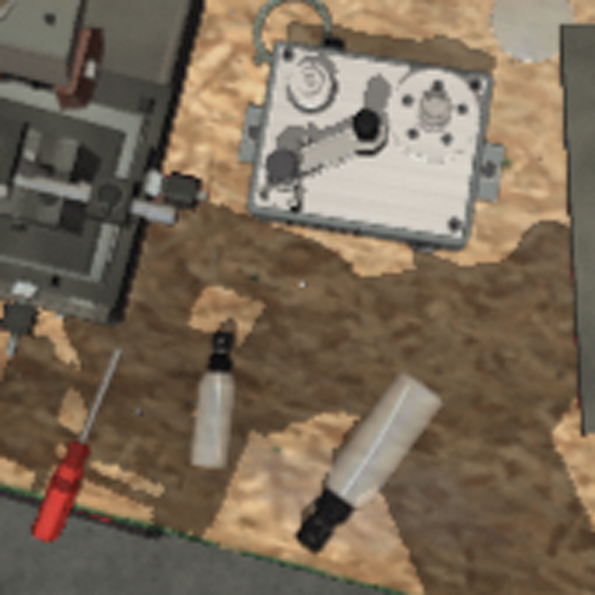

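Run:
```python
from h import *
c=lambda u,v:[145+u/3.5-.0,120+v/3.5]
H=ray("top",c(368,121),.139)[0];P=ray("top",c(283,163),.114)[0]
print("handle",H,"pivot",P,"len",np.linalg.norm((H-P)[:2]),"ang",np.degrees(np.arctan2(*(H-P)[1::-1])))
tip=ray("top",c(312,545),.02)[0];bot=ray("top",c(424,388),.02)[0]
h=bot-tip;print("tip",tip,"bot",bot,"len",np.linalg.norm(h),"h ang",np.degrees(np.arctan2(*(-h)[1::-1])))
print("deck corners",ray("top",[c(277,48),c(250,212),c(468,245),c(492,72)],.062)[:,:2])
print("table",ray("top",[c(562,25),c(585,432)],.21)[:,:2])
print("bench edge",ray("top",[c(0,488),c(430,595)],0)[:,:2])
print("small bottle",ray("top",[c(222,332),c(208,465)],.015)[:,:2], "driver",ray("top",[c(118,350),c(45,540)],.01)[:,:2])
```

```text
handle [0.6181 0.3502 0.139 ] pivot [0.5938 0.4086 0.114 ] len 0.06328732466895641 ang -67.4460220741953
tip [0.3266 0.3934 0.02  ] bot [0.4398 0.3109 0.02  ] len 0.14010633772211972 h ang 143.9119957035905
deck corners [[0.6862 0.417 ]
 [0.5663 0.4359]
 [0.5417 0.2797]
 [0.6678 0.2609]]
table [[0.6651 0.2286]
 [0.4147 0.2194]]
bench edge [[0.3673 0.627 ]
 [0.2875 0.3071]]
small bottle [[0.482  0.4607]
 [0.3843 0.4703]] driver [[0.4691 0.5388]
 [0.3301 0.5903]]
```

```bash
cat >> h.py <<'E'
from scipy.spatial.transform import Rotation as Ro
def plan(p,R,n,g=1,p0=None,R0=None):
    s=readout.read_state()
    p0=s["position"] if p0 is None else p0; R0=s["tcp_rot"] if R0 is None else R0
    w=Ro.from_matrix(R0.T@R).as_rotvec()/n
    for i in range(n):
        Ri=R0@Ro.from_rotvec(w*(i+1)).as_matrix()
        sh=Ri.T@((np.array(p)-p0)/n)*100
        print([round(float(a),2) for a in np.r_[np.degrees(w),sh,g]])
def pose(z,y):  # approach dir, jaw dir
    z=np.array(z,float);z/=np.linalg.norm(z);y=np.array(y,float);y-=z*(y@z);y/=np.linalg.norm(y)
    return np.c_[np.cross(y,z),y,z]
def say():
    s=readout.read_state();print(round(s["time_s"],2),s["position"],s["tcp_rot"].tolist() and s["tcp_rot"],s["joint_positions"],s["force"],s["opening"])
E
python3 - <<'E'
from h import *
a=np.radians(143.9);h=np.array([np.cos(a),np.sin(a),0]);n=np.array([np.cos(a-np.pi/2),np.sin(a-np.pi/2),0])
R=pose(-h*.5+np.array([0,0,-.866]),n);print(R)
plan([.352,.380,.114],R,10)
E
```

```text
[[-0.6997  0.5892  0.404 ]
 [ 0.5103  0.808  -0.2946]
 [-0.5    -0.     -0.866 ]]
[0.35, -2.99, 1.31, -1.75, -1.34, 1.19, 1.0]
[0.35, -2.99, 1.31, -1.72, -1.29, 1.28, 1.0]
[0.35, -2.99, 1.31, -1.67, -1.24, 1.38, 1.0]
[0.35, -2.99, 1.31, -1.63, -1.2, 1.47, 1.0]
[0.35, -2.99, 1.31, -1.58, -1.15, 1.56, 1.0]
[0.35, -2.99, 1.31, -1.52, -1.11, 1.65, 1.0]
[0.35, -2.99, 1.31, -1.45, -1.06, 1.74, 1.0]
[0.35, -2.99, 1.31, -1.39, -1.02, 1.82, 1.0]
[0.35, -2.99, 1.31, -1.31, -0.98, 1.89, 1.0]
[0.35, -2.99, 1.31, -1.23, -0.94, 1.96, 1.0]
```

Call:
{"fn": "send_rows", "kwargs": {
  "moves": [
    [[0.35, -3, 1.3, -1.75, -1.34, 1.2, 1], [0.35, -3, 1.3, -1.72, -1.3, 1.28, 1], [0.35, -3, 1.3, -1.67, -1.24, 1.38, 1], [0.35, -3, 1.3, -1.63, -1.2, 1.47, 1], [0.35, -3, 1.3, -1.58, -1.15, 1.56, 1]]
  ]
}}

```text
time_s: 1.5
position: [0.2968, 0.4803, 0.1632]
tcp_rot: [[-0.842, 0.491, 0.221], [0.471, 0.871, -0.141], [-0.262, -0.015, -0.965]]
force: [-0.3, 0.0, -0.5]
opening: 1.004
```

Call:
{"fn": "send_rows", "kwargs": {
  "moves": [
    [[0.35, -3, 1.3, -1.52, -1.1, 1.65, 1], [0.35, -3, 1.3, -1.45, -1.06, 1.74, 1], [0.35, -3, 1.3, -1.4, -1.02, 1.82, 1], [0.35, -3, 1.3, -1.3, -1, 1.9, 1], [0.35, -3, 1.3, -1.23, -0.94, 1.96, 1]]
  ]
}}

```text
time_s: 2.0
position: [0.3519, 0.3849, 0.104]
tcp_rot: [[-0.698, 0.589, 0.408], [0.509, 0.808, -0.295], [-0.504, 0.002, -0.864]]
force: [-0.1, -0.0, -0.2]
opening: 1.0
```

Run:
```python
from h import *
im=capture("top");cv2.imwrite("pics/top2.png",cv2.resize(im[150:320,145:315],None,fx=3.5,fy=3.5,interpolation=cv2.INTER_CUBIC))
say()
a=np.radians(143.9);h=np.array([np.cos(a),np.sin(a),0]);n=np.array([np.cos(a-np.pi/2),np.sin(a-np.pi/2),0])
R=pose(-h*.5+np.array([0,0,-.866]),n)
plan([.400,.345,.010],R,5)
```

```text
2.05 [0.3508 0.3812 0.1015] [[-0.6981  0.591   0.4043]
 [ 0.5076  0.8066 -0.3029]
 [-0.5051 -0.0062 -0.863 ]] [ 52.1704  37.33   103.8024 -43.3619  47.3554  30.7567] [-0.0047 -1.9302 -1.21  ] 1.003119207031359
[-0.07, 0.07, 0.01, -0.13, 0.01, 2.2, 1.0]
[-0.07, 0.07, 0.01, -0.13, 0.0, 2.2, 1.0]
[-0.07, 0.07, 0.01, -0.14, 0.0, 2.2, 1.0]
[-0.07, 0.07, 0.01, -0.14, -0.0, 2.2, 1.0]
[-0.07, 0.07, 0.01, -0.14, -0.0, 2.2, 1.0]
```

View pics/top2.png

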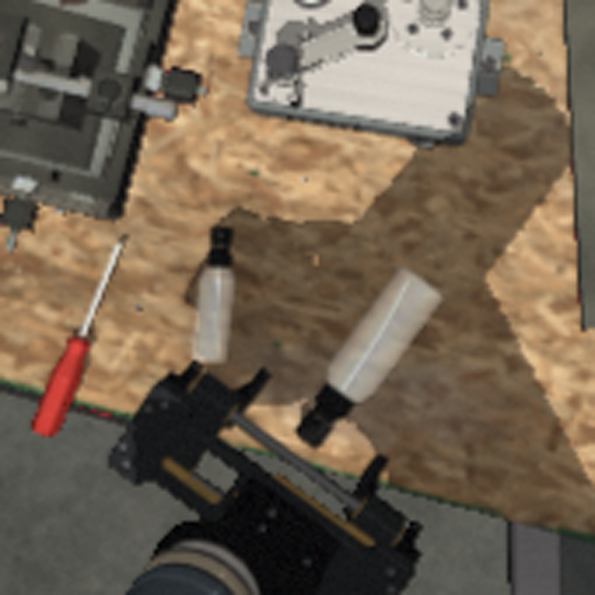

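Call:
{"fn": "send_rows", "kwargs": {
  "moves": [
    [[0, 0, 0, -0.13, 0, 2.2, 1], [0, 0, 0, -0.13, 0, 2.2, 1], [0, 0, 0, -0.14, 0, 2.2, 1], [0, 0, 0, -0.14, 0, 2.2, 1], [0, 0, 0, -0.14, 0, 1.6, 1]]
  ]
}}

```text
time_s: 2.55
position: [0.399, 0.3513, 0.0169]
tcp_rot: [[-0.699, 0.588, 0.406], [0.509, 0.809, -0.295], [-0.501, 0.0, -0.865]]
force: [-0.8, 0.7, 0.1]
opening: 1.003
```

Run:
```python
from h import *
im=capture("top");say()
cv2.imwrite("pics/top3.png",cv2.resize(im[190:300,180:300],None,fx=5,fy=5,interpolation=cv2.INTER_CUBIC))
```

```text
2.6 [0.3992 0.35   0.0154] [[-0.6994  0.5897  0.4038]
 [ 0.5094  0.8076 -0.2971]
 [-0.5013 -0.0021 -0.8653]] [ 45.633   46.4434 105.7387 -55.4427  37.069   39.7078] [-0.6174 -0.6853 -1.0312] 1.0016117890954703
```

View pics/top3.png

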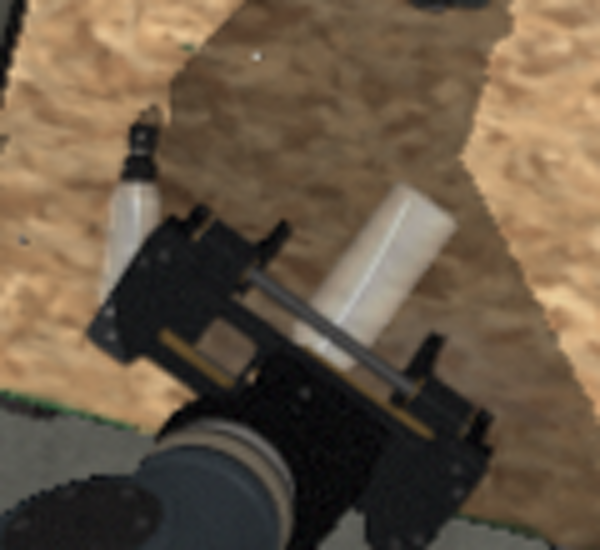

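Call:
{"fn": "send_rows", "kwargs": {
  "moves": [
    [[0, 0, 0, 0, 0, 0.3, 1], [0, 0, 0, 0, 0, 0.2, 0], [0, 0, 0, 0, 0, 0, -1], [0, 0, 0, 0, 0, 0, -1], [0, 0, 0, 0, 0, 0, -1]]
  ]
}}

```text
time_s: 3.1
position: [0.4002, 0.35, 0.0138]
tcp_rot: [[-0.699, 0.588, 0.407], [0.509, 0.809, -0.295], [-0.502, 0.001, -0.865]]
force: [-0.1, -0.7, 0.6]
opening: 0.724
```

Call:
{"fn": "send_rows", "kwargs": {
  "moves": [
    [[0, 0, 0, 0, 0, 0, -1], [0, 0, 0, 0, 0, 0, -1], [0, 0, 0, 0, 0, 0, -1], [0, 0, 0, 0, 0, 0, -1], [0, 0, 0, 0, 0, 0, -1]]
  ]
}}

```text
time_s: 3.6
position: [0.4003, 0.3495, 0.0133]
tcp_rot: [[-0.699, 0.588, 0.406], [0.509, 0.809, -0.295], [-0.502, -0.0, -0.865]]
force: [-0.8, 0.2, 0.7]
opening: 0.45
```

```bash
cat > kin.py <<'E'
from h import *
from scipy.optimize import least_squares
S=[([57.039,30.222,82.086,.001,67.688,-10.226],[.242,.576,.223]),
([52.1704,37.33,103.8024,-43.3619,47.3554,30.7567],[.3508,.3812,.1015]),
([45.633,46.4434,105.7387,-55.4427,37.069,39.7078],[.3992,.35,.0154])]
s=readout.read_state();S.append((s["joint_positions"],s["position"]))
e=lambda a,v:Ro.from_euler(a,v,degrees=True).as_matrix()
def fk(q,k):
    z0,a1,L2,L3,d,T,a3=k
    A=e('z',q[0]);p=A@np.array([a1,0,z0]);A=A@e('y',q[1]);p=p+A@np.array([0,0,L2])
    A=A@e('y',q[2]);p=p+A@np.array([a3,0,L3]);A=A@e('z',q[3])
    p=p+A@np.array([0,d,0]);A=A@e('y',q[4]);p=p+A@np.array([0,0,T]);return p,A@e('z',q[5])
k=least_squares(lambda k:np.concatenate([np.r_[fk(q,k)[0]-p] for q,p in S]+[.003*(k-[.2,0,.4,.4,.1,.3,0])]),[.2,0,.4,.4,.1,.3,0]).x
Rt=fk(S[-1][0],k)[1].T@s["tcp_rot"]
LO=np.array([-176.69,-43.24,12.49,-82,0,-163.58]);HI=np.array([176.69,126.21,139.97,262,151.66,163.58])
def ik(p,R,q0=None):
    best=None
    for t in range(1 if q0 is not None else 40):
        x0=q0 if q0 is not None else np.random.default_rng(t).uniform(LO,HI)
        f=lambda q:np.r_[(fk(q,k)[0]-p)*10,(fk(q,k)[1]@Rt-R).ravel()]
        r=least_squares(f,np.clip(x0,LO+1,HI-1),bounds=(LO,HI))
        if r.cost<1e-4 and (best is None or np.abs(r.x-s["joint_positions"]).max()<np.abs(best-s["joint_positions"]).max()): best=r.x
    return best
E
python3 - <<'E'
from kin import *
print(k,[1000*(fk(q,k)[0]-p) for q,p in S]);print(Rt,s["tcp_rot"])
for q,p in S: print(fk(q,k)[1]@Rt)
E
```

```text
[0.058  0.0866 0.6688 0.2517 0.1076 0.2165 0.1063] [array([ 2.6565, -0.8506,  2.4477]), array([-12.4436,   3.8248,  -7.6509]), array([ 5.5814, -2.5866,  2.4959]), array([ 6.1339, -3.4662,  2.7086])]
[[-0. -1. -0.]
 [ 1.  0.  0.]
 [-0. -0.  1.]] [[-0.6993  0.5883  0.406 ]
 [ 0.5088  0.8086 -0.2954]
 [-0.5021 -0.     -0.8648]]
[[-0.9223  0.3865  0.    ]
 [ 0.3865  0.9223  0.0001]
 [ 0.      0.0001 -1.    ]]
[[-0.6981  0.591   0.4043]
 [ 0.5076  0.8066 -0.3029]
 [-0.5051 -0.0062 -0.863 ]]
[[-0.6994  0.5897  0.4038]
 [ 0.5094  0.8076 -0.2971]
 [-0.5013 -0.0021 -0.8653]]
[[-0.6993  0.5883  0.406 ]
 [ 0.5088  0.8086 -0.2954]
 [-0.5021 -0.     -0.8648]]
```

Run:
```python
from kin import *
def fk2(q,k,m):
    z0,L2,L3,d,T=k[:5];A=e('z',q[0]);p=A@np.array([0,d if m==0 else 0,z0]);A=A@e('y',q[1]);p=p+A@np.array([0,0,L2])
    A=A@e('y',q[2]);p=p+A@np.array([0,0,L3]);A=A@e('z',q[3])
    if m==1:p=p+A@np.array([0,d,0])
    A=A@e('y',q[4])
    return p+A@np.array([k[5] if m==2 else 0,d if m==2 else 0,T])
for m in range(3):
    x0=[.2,.4,.4,.1,.3,0]
    r=least_squares(lambda k:np.concatenate([fk2(q,k,m)-p for q,p in S]+[1e-3*(k-x0)]),x0)
    print(m,r.x,[np.round(1000*(fk2(q,r.x,m)-p),1) for q,p in S])
```

```text
0 [0.3418 0.438  0.4074 0.1162 0.3199 0.    ] [array([-14.5, -11.6,  22.7]), array([ 6.4,  4.9, -4.7]), array([ 1.7, -1. , -8.9]), array([ 1.6, -1.1, -9.1])]
1 [0.0465 0.636  0.2897 0.1046 0.2195 0.    ] [array([ -9.8, -25.5,  43.6]), array([-8.4,  3. , -9.3]), array([ 10.5,  -2. , -17. ]), array([ 11.1,  -2.9, -17.3])]
2 [ 0.3077  0.5115  0.1714  0.1126  0.4509 -0.19  ] [array([-6.7, -6.2, 10.9]), array([14.8, -4.1, -8.2]), array([-3.7,  4.1, -1.3]), array([-4.6,  3.8, -1.4])]
```

Call:
{"fn": "send_rows", "kwargs": {
  "moves": [
    [[0, 0, 0, -1.5, 0, -2.6, -1], [0, 0, 0, -2, 0, -3.5, -1], [0, 0, 0, -2, 0, -3.5, -1], [0, 8, 0, -1.5, 0, -2.6, -1], [0, 8, 0, 0, 0, 0, -1]]
  ]
}}

```text
time_s: 4.1
position: [0.3996, 0.3512, 0.15]
tcp_rot: [[-0.778, 0.588, 0.223], [0.566, 0.809, -0.16], [-0.275, 0.002, -0.961]]
force: [-1.1, -0.8, -1.1]
opening: 0.45
```

Call:
{"fn": "send_rows", "kwargs": {
  "moves": [
    [[0, 8, 0, 0, 0, 0, -1], [0, 6, 0, 0, 0, 0, -1], [0, 0, 0, 0, 0, 0, -1], [0, 0, 0, 0, 0, 0, -1], [0, 0, 0, 0, 0, 0, -1]]
  ]
}}

```text
time_s: 4.6
position: [0.3982, 0.3486, 0.1462]
tcp_rot: [[-0.807, 0.59, 0.027], [0.59, 0.807, -0.028], [-0.038, -0.007, -0.999]]
force: [-0.4, 0.0, -1.0]
opening: 0.444
```

Run:
```python
from kin import *
say()
S.pop(1)
def fk2(q,k,m):
    z0,L2,L3,d,T,a3,a1,c=k;A=e('z',q[0]);p=A@np.array([a1,d if m==0 else 0,z0]);A=A@e('y',q[1]);p=p+A@np.array([0,0,L2])
    A=A@e('y',q[2]);p=p+A@np.array([a3,0,L3]);A=A@e('z',q[3])
    if m==1:p=p+A@np.array([0,d,0])
    A=A@e('y',q[4])
    return p+A@np.array([c if m==2 else 0,d if m==2 else 0,T])
S.append(([45.65,46.35,105.8,-55.45,37.0,39.7],[.4002,.3495,.0135])) if 0 else 0
for m in range(3):
    x0=[.25,.4,.4,.1,.3,0,0,0]
    r=least_squares(lambda k:np.concatenate([fk2(q,k,m)-p for q,p in S]+[1e-3*(k-x0)]),x0)
    print(m,r.x,[np.round(1000*(fk2(q,r.x,m)-p),1) for q,p in S])
```

```text
4.6 [0.3982 0.3486 0.1462] [[-0.8068  0.5902  0.0265]
 [ 0.5896  0.8072 -0.028 ]
 [-0.0379 -0.007  -0.9993]] [ 30.3613  29.1369 100.167   -2.8029  50.2299 -21.6879] [-0.4368  0.0359 -0.9573] 0.4439926142495221
0 [ 0.2741  0.5868  0.3918  0.1106  0.3048  0.1132 -0.      0.    ] [array([-0.3,  0.1, -0.1]), array([-0. , -0. , -0.1]), array([ 0.2, -0.2,  0.1])]
1 [0.0411 0.6726 0.2494 0.1064 0.209  0.1172 0.0858 0.    ] [array([  0.9,  -5.8, -12.9]), array([-2.5, -6.5, -7.9]), array([ 9.8,  4.5, 20.8])]
2 [-0.2247  0.5839  0.3578  0.1062 -0.1747  0.1038  0.3154  0.2861] [array([ 3.4, -2.3, -0.4]), array([ 0.2, -0.4, -0.2]), array([-1.9,  3.8,  0.6])]
```

```bash
python3 - <<'E'
import re
t=open('kin.py').read()
i=t.index('def fk');j=t.index('LO=')
t=t[:i]+'''K=[.2741,.5868,.3918,.1106,.3048,.1132]
k=K
def fk(q,k=K):
    z0,L2,L3,d,T,a3=k;A=e('z',q[0]);p=A@np.array([0,d,z0]);A=A@e('y',q[1]);p=p+A@np.array([0,0,L2])
    A=A@e('y',q[2]);p=p+A@np.array([a3,0,L3]);w=p;A=A@e('z',q[3]);A=A@e('y',q[4])
    return p+A@np.array([0,0,T]),A@e('z',q[5]),w
Rt=np.array([[0,-1,0],[1,0,0],[0,0,1.]])
'''+t[j:]
t+='''
R0=np.array([[-.699,.588,.406],[.509,.809,-.295],[-.502,0,-.865]])
bb=R0.T@(np.array([.4435,.313,.02])-[.4003,.3495,.0133]) # bottle bottom in tool
def stand(phi,xy,z):
    c,s_=np.cos(np.radians(phi)),np.sin(np.radians(phi))
    R=pose([.865*c,.865*s_,-.502],[s_,-c,0]); return np.array([*xy,z])-R@bb,R
'''
open('kin.py','w').write(t)
E
python3 - <<'E'
from kin import *
print(bb)
for xy in([.43,.36],[.40,.30],[.45,.38]):
  for phi in(0,20,40,60,90):
    p,R=stand(phi,xy,.002);q=ik(p,R)
    print(xy,phi,p,None if q is None else (q.round(0),fk(q)[2].round(2)))
E
```

```text
[-0.0521 -0.0041  0.0225]
[0.43, 0.36] 0 [0.4367 0.3559 0.0584] (array([ 48.,  56., 123., 228.,  59., -91.]), array([0.17, 0.36, 0.21]))
[0.43, 0.36] 20 [0.4377 0.3584 0.0584] (array([ 35.,  60., 133., 194.,  72., -86.]), array([0.19, 0.27, 0.21]))
[0.43, 0.36] 40 [0.4378 0.3611 0.0584] (array([ 18.,  63., 137., 160.,  78., -98.]), array([0.24, 0.19, 0.21]))
[0.43, 0.36] 60 [0.4369 0.3637 0.0584] (array([   5.,   60.,  132.,  129.,   67., -101.]), array([0.31, 0.14, 0.21]))
[0.43, 0.36] 90 [0.4341 0.3667 0.0584] (array([ -1.,  54., 116.,  83.,  61., -79.]), array([0.43, 0.1 , 0.21]))
[0.4, 0.3] 0 [0.4067 0.2959 0.0584] (array([ 45.,  60., 133., 220.,  70., -80.]), array([0.14, 0.3 , 0.21]))
[0.4, 0.3] 20 [0.4077 0.2984 0.0584] None
[0.4, 0.3] 40 [0.4078 0.3011 0.0584] None
[0.4, 0.3] 60 [0.4069 0.3037 0.0584] (array([  -7.,   66.,  140.,  123.,   72., -115.]), array([0.28, 0.08, 0.21]))
[0.4, 0.3] 90 [0.4041 0.3067 0.0584] (array([-10.,  55., 122.,  78.,  60., -86.]), array([0.4 , 0.04, 0.21]))
[0.45, 0.38] 0 [0.4567 0.3759 0.0584] (array([ 48.,  55., 119., 231.,  56., -95.]), array([0.19, 0.38, 0.21]))
[0.45, 0.38] 20 [0.4577 0.3784 0.0584] (array([ 36.,  58., 129., 195.,  66., -88.]), array([0.21, 0.29, 0.21]))
[0.45, 0.38] 40 [0.4578 0.3811 0.0584] (array([ 20.,  60., 133., 162.,  71., -94.]), array([0.26, 0.21, 0.21]))
[0.45, 0.38] 60 [0.4569 0.3837 0.0584] (array([  8.,  57., 128., 130.,  63., -95.]), array([0.33, 0.16, 0.21]))
[0.45, 0.38] 90 [0.4541 0.3867 0.0584] (array([  2.,  54., 112.,  84.,  60., -74.]), array([0.45, 0.12, 0.21]))
```

Run:
```python
from kin import *
p0,Rc=s["position"],s["tcp_rot"]
p,R=stand(50,[.43,.375],.07)
print(p,fk(s["joint_positions"])[0]-p0)
w=Ro.from_matrix(Rc.T@R).as_rotvec();print(np.degrees(w),np.degrees(np.linalg.norm(w)))
q=s["joint_positions"]
for i in range(1,19):
    f=i/18;q=ik(p0+(p-p0)*f,Rc@Ro.from_rotvec(w*f).as_matrix(),q)
    if q is None: print(i,"none");break
    print(i,q.round(0),fk(q)[2].round(2))
```

```text
[0.4375 0.3775 0.1264] [ 0.0002 -0.0003  0.0001]
[-47.3909  47.3623  85.3721] 108.52409773119183
1 [ 28.  29. 101.   2.  48. -22.] [0.39 0.34 0.45]
2 [ 26.  28. 103.   7.  45. -23.] [0.4  0.32 0.45]
3 [ 24.  28. 104.  12.  43. -24.] [0.4  0.3  0.44]
4 [ 23.  28. 106.  18.  41. -26.] [0.4  0.29 0.44]
5 [ 21.  28. 108.  24.  38. -28.] [0.4  0.27 0.43]
6 [ 19.  28. 110.  32.  36. -31.] [0.39 0.25 0.42]
7 [ 17.  28. 112.  40.  34. -36.] [0.39 0.24 0.42]
8 [ 16.  29. 114.  50.  32. -42.] [0.38 0.22 0.41]
9 [ 14.  30. 117.  61.  31. -49.] [0.37 0.21 0.4 ]
10 [ 13.  31. 119.  72.  31. -56.] [0.36 0.2  0.38]
11 [ 12.  32. 121.  84.  32. -64.] [0.35 0.19 0.37]
12 [ 11.  33. 123.  96.  33. -72.] [0.34 0.18 0.36]
13 [ 11.  35. 126. 106.  36. -79.] [0.33 0.18 0.35]
14 [ 10.  37. 128. 116.  40. -84.] [0.32 0.17 0.33]
15 [ 10.  40. 130. 124.  45. -89.] [0.31 0.17 0.32]
16 [ 11.  42. 132. 132.  51. -91.] [0.29 0.17 0.31]
17 [ 12.  45. 134. 138.  57. -93.] [0.28 0.17 0.29]
18 [ 13.  49. 135. 144.  63. -93.] [0.27 0.18 0.28]
```

Call:
{"fn": "send_rows", "kwargs": {
  "moves": [
    [[-2.37, 2.37, 4.27, 0, 0, 0, -1], [-2.37, 2.37, 4.27, 0, 0, 0, -1], [-2.37, 2.37, 4.27, 0, 0, 0, -1], [-2.37, 2.37, 4.27, 0, 0, 0, -1], [-2.37, 2.37, 4.27, 0, 0, 0, -1]]
  ]
}}

```text
time_s: 5.1
position: [0.398, 0.3495, 0.1464]
tcp_rot: [[-0.541, 0.84, 0.035], [0.817, 0.514, 0.262], [0.202, 0.171, -0.964]]
force: [-0.5, -0.2, -1.2]
opening: 0.449
```

Call:
{"fn": "send_rows", "kwargs": {
  "moves": [
    [[-2.37, 2.37, 4.27, 0, 0, 0, -1], [-2.37, 2.37, 4.27, 0, 0, 0, -1], [-2.37, 2.37, 4.27, 0, 0, 0, -1], [-2.37, 2.37, 4.27, 0, 0, 0, -1], [-2.37, 2.37, 4.27, 0, 0, 0, -1]]
  ]
}}

```text
time_s: 5.6
position: [0.398, 0.3495, 0.1465]
tcp_rot: [[-0.217, 0.965, 0.146], [0.855, 0.116, 0.505], [0.471, 0.234, -0.851]]
force: [0.1, 0.2, -1.8]
opening: 0.445
```

Call:
{"fn": "send_rows", "kwargs": {
  "moves": [
    [[-2.37, 2.37, 4.27, 0, 0, 0, -1], [-2.37, 2.37, 4.27, 0, 0, 0, -1], [-2.37, 2.37, 4.27, 0, 0, 0, -1], [-2.37, 2.37, 4.27, 0, 0, 0, -1], [-2.37, 2.37, 4.27, 0, 0, 0, -1]]
  ]
}}

```text
time_s: 6.1
position: [0.3981, 0.3495, 0.1466]
tcp_rot: [[0.094, 0.938, 0.333], [0.699, -0.3, 0.649], [0.709, 0.172, -0.684]]
force: [1.0, 3.4, -0.9]
opening: 0.448
```

Call:
{"fn": "send_rows", "kwargs": {
  "moves": [
    [[-2.37, 2.37, 4.27, 0, 0, 0, -1], [-2.37, 2.37, 4.27, 0, 0, 0, -1], [-2.37, 2.37, 4.27, 0, 0, 0, -1], [-2.37, 2.37, 4.27, 0, 0, 0, -1], [-2.37, 2.37, 4.27, 0, 0, 0, -1]]
  ]
}}

```text
time_s: 6.6
position: [0.4139, 0.3591, 0.1477]
tcp_rot: [[0.33, 0.767, 0.55], [0.385, -0.641, 0.664], [0.862, -0.007, -0.507]]
force: [0.4, 0.0, -0.3]
opening: 0.448
```

Run:
```python
from kin import *
ims=capture("scene");im=capture("top")
a=cv2.resize(im[130:330,145:345],(600,600),interpolation=cv2.INTER_CUBIC);b=cv2.resize(ims[110:260,110:310],None,fx=1,fy=1)
a[:150,400:600]=b
cv2.imwrite("pics/top4.png",a)
say();p,R=stand(50,[.43,.375],.03);plan(p,R,5,-1)
```

```text
6.7 [0.4126 0.3599 0.147 ] [[ 0.3286  0.7707  0.5459]
 [ 0.389  -0.6372  0.6654]
 [ 0.8607 -0.0063 -0.5091]] [ 10.1173  46.4551 139.8817 141.6433  64.2899 -94.1474] [-1.1432 -0.1552 -0.8292] 0.4471156308179583
[-0.11, 0.1, -0.02, -0.75, 0.16, 1.12, -1.0]
[-0.11, 0.1, -0.02, -0.75, 0.16, 1.12, -1.0]
[-0.11, 0.1, -0.02, -0.75, 0.16, 1.12, -1.0]
[-0.11, 0.1, -0.02, -0.75, 0.16, 1.12, -1.0]
[-0.11, 0.1, -0.02, -0.75, 0.15, 1.12, -1.0]
```

View pics/top4.png

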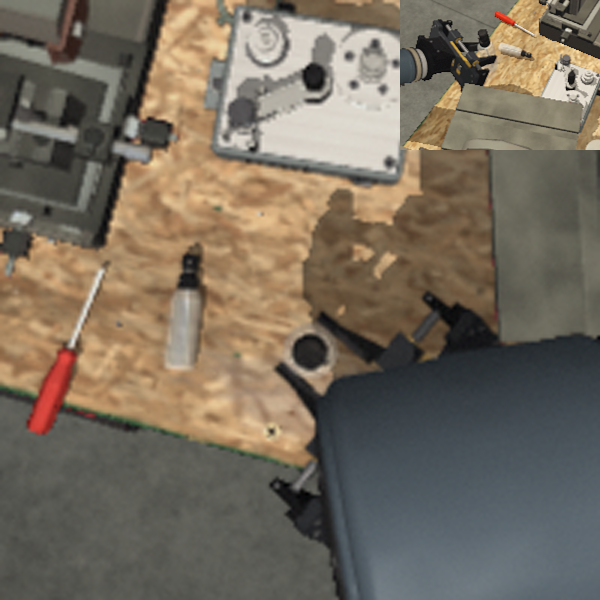

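Call:
{"fn": "send_rows", "kwargs": {
  "moves": [
    [[-0.1, 0.1, 0, -0.75, 0.16, 1.12, -1], [-0.1, 0.1, 0, -0.75, 0.16, 1.12, -1], [-0.1, 0.1, 0, -0.75, 0.16, 1.12, -1], [-0.1, 0.1, 0, -0.75, 0.16, 1.12, -1], [-0.1, 0.1, 0, -0.75, 0.15, 1.12, -1]]
  ]
}}

```text
time_s: 7.2
position: [0.4385, 0.3766, 0.0875]
tcp_rot: [[0.321, 0.766, 0.557], [0.384, -0.643, 0.663], [0.866, 0.001, -0.5]]
force: [-0.2, 0.0, -2.6]
opening: 0.45
```

Run:
```python
from kin import *
im=capture("scene")
cv2.imwrite("pics/sc5.png",cv2.resize(im[130:250,120:280],(800,600),interpolation=cv2.INTER_CUBIC))
p,R=stand(50,[.43,.375],.0);
X=lambda z:proj("scene",[[.43,.375,z]])[0]
say();print(X(.03),X(.176),"crop",[(X(z)-[120,130])*5 for z in(.03,.132,.176)])
plan(p,R,10,-1)
```

```text
7.25 [0.4394 0.3768 0.0858] [[ 0.3218  0.7654  0.5573]
 [ 0.3842 -0.6435  0.662 ]
 [ 0.8654  0.0011 -0.5012]] [ 12.7255  56.2148 134.9323 145.9297  68.9974 -97.2622] [ 0.3643 -0.012  -2.1383] 0.4499193727743423
[213.0797 182.3667] [206.4675 150.6114] crop [array([465.3986, 261.8335]), array([443.3036, 155.7219]), array([432.3375, 103.057 ])]
[0.01, -0.01, 0.0, -0.26, -0.02, 0.14, -1.0]
[0.01, -0.01, 0.0, -0.26, -0.02, 0.14, -1.0]
[0.01, -0.01, 0.0, -0.26, -0.02, 0.14, -1.0]
[0.01, -0.01, 0.0, -0.26, -0.02, 0.14, -1.0]
[0.01, -0.01, 0.0, -0.26, -0.02, 0.14, -1.0]
[0.01, -0.01, 0.0, -0.26, -0.02, 0.14, -1.0]
[0.01, -0.01, 0.0, -0.26, -0.02, 0.14, -1.0]
[0.01, -0.01, 0.0, -0.26, -0.02, 0.14, -1.0]
[0.01, -0.01, 0.0, -0.26, -0.02, 0.14, -1.0]
[0.01, -0.01, 0.0, -0.26, -0.02, 0.14, -1.0]
```

View pics/sc5.png

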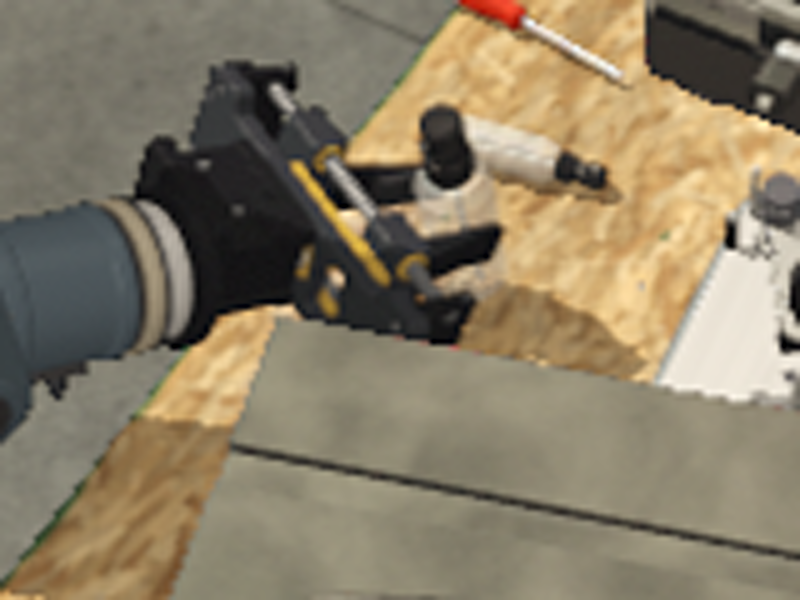

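Call:
{"fn": "send_rows", "kwargs": {
  "moves": [
    [[0, 0, 0, -0.43, -0.02, 0.24, -1], [0, 0, 0, -0.43, -0.02, 0.24, -1], [0, 0, 0, -0.43, -0.02, 0.24, -1], [0, 0, 0, -0.43, -0.02, 0.24, -1], [0, 0, 0, -0.34, -0.02, 0.2, -1]]
  ]
}}

```text
time_s: 7.75
position: [0.4385, 0.3759, 0.0641]
tcp_rot: [[0.323, 0.763, 0.56], [0.381, -0.647, 0.661], [0.866, 0.001, -0.499]]
force: [-0.7, 0.2, -0.9]
opening: 0.448
```

Call:
{"fn": "send_rows", "kwargs": {
  "moves": [
    [[0, 0, 0, -0.09, 0, 0.05, -1], [0, 0, 0, -0.09, 0, 0.05, -1], [0, 0, 0, -0.09, 0, 0.05, -1], [0, 0, 0, 0, 0, 0, -1], [0, 0, 0, 0, 0, 0, -1]]
  ]
}}

```text
time_s: 8.25
position: [0.4386, 0.376, 0.0614]
tcp_rot: [[0.322, 0.763, 0.561], [0.381, -0.647, 0.661], [0.867, 0.001, -0.499]]
force: [-0.3, 0.2, -1.1]
opening: 0.447
```

Call:
{"fn": "send_rows", "kwargs": {
  "moves": [
    [[0, 0, 0, -0.09, 0, 0.05, -1], [0, 0, 0, -0.09, 0, 0.05, -1], [0, 0, 0, -0.09, 0, 0.05, -1], [0, 0, 0, 0, 0, 0, -1], [0, 0, 0, 0, 0, 0, -1]]
  ]
}}

```text
time_s: 8.75
position: [0.4388, 0.3763, 0.06]
tcp_rot: [[0.319, 0.763, 0.562], [0.379, -0.647, 0.662], [0.869, 0.001, -0.495]]
force: [-1.2, -1.1, 6.5]
opening: 0.446
```

Call:
{"fn": "send_rows", "kwargs": {
  "moves": [
    [[0, 0, 0, -0.09, 0, 0.05, -1], [0, 0, 0, -0.09, 0, 0.05, -1], [0, 0, 0, 0, 0, 0, -1], [0, 0, 0, 0, 0, 0, -1], [0, 0, 0, 0, 0, 0, -1]]
  ]
}}

```text
time_s: 9.25
position: [0.4387, 0.3766, 0.0598]
tcp_rot: [[0.317, 0.763, 0.563], [0.376, -0.647, 0.664], [0.871, 0.002, -0.492]]
force: [-4.2, -3.6, 13.2]
opening: 0.448
```

Call:
{"fn": "send_rows", "kwargs": {
  "moves": [
    [[0, 0, 0, 0.15, 0, -0.08, -1], [0, 0, 0, 0, 0, 0, -1], [0, 0, 0, 0, 0, 0, -0.05], [0, 0, 0, 0, 0, 0, 0.1], [0, 0, 0, 0, 0, 0, 0.3]]
  ]
}}

```text
time_s: 9.75
position: [0.4387, 0.3759, 0.0575]
tcp_rot: [[0.323, 0.763, 0.561], [0.382, -0.647, 0.66], [0.866, 0.001, -0.5]]
force: [0.5, 0.4, 0.0]
opening: 0.566
```

Call:
{"fn": "send_rows", "kwargs": {
  "moves": [
    [[0, 0, 0, 0, 0, 0, 0.5], [0, 0, 0, 0, 0, 0, 0.6], [0, 0, 0, 0, 0, 0, 0.7], [0, 0, 0, 0, 0, 0, 0.7], [0, 0, 0, 0, 0, 0, 0.7]]
  ]
}}

```text
time_s: 10.25
position: [0.4386, 0.3759, 0.0578]
tcp_rot: [[0.322, 0.763, 0.561], [0.381, -0.647, 0.661], [0.866, 0.001, -0.499]]
force: [1.0, 0.4, 0.1]
opening: 0.844
```

Run:
```python
from kin import *
im=capture("scene")
cv2.imwrite("pics/sc6.png",cv2.resize(im[130:220,160:280],(800,600),interpolation=cv2.INTER_CUBIC))
say();print([(proj("scene",[[.43,.375,z]])[0]-[160,130])*6.67 for z in(0,.102,.146)])
```

```text
10.3 [0.4386 0.3759 0.0578] [[ 0.3223  0.7628  0.5606]
 [ 0.3813 -0.6466  0.6607]
 [ 0.8664  0.0008 -0.4993]] [ 12.7158  61.3862 134.5169 147.006   73.1139 -99.9699] [ 1.2608  0.3931 -0.3699] 0.8440119279124288
[array([361.712 , 386.1227]), array([333.834 , 252.2381]), array([320.052 , 186.0499])]
```

View pics/sc6.png

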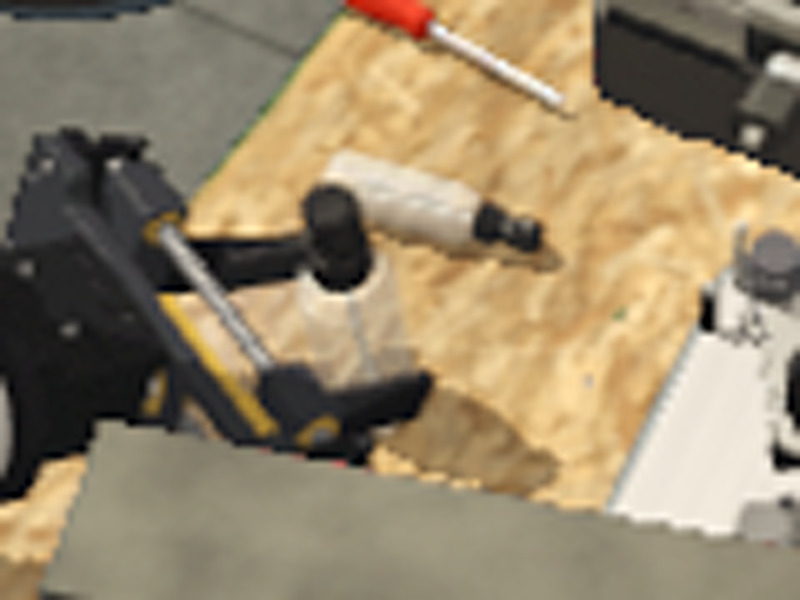

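```bash
cat > path.py <<'E'
from kin import *
def track(q,p0,Rc,p,R,n):
    w=Ro.from_matrix(Rc.T@R).as_rotvec();mx=0
    for i in range(1,n+1):
        q2=ik(p0+(p-p0)*i/n,Rc@Ro.from_rotvec(w*i/n).as_matrix(),q)
        if q2 is None:return None,i,np.degrees(w)
        mx=max(mx,np.abs(q2-q).max());q=q2
        if i%4==0 or i==n: print("   ",i,q.round(0),fk(q)[2].round(2))
    return q,mx,np.degrees(w)
E
python3 - <<'E'
from path import *
q,p0,Rc=s["joint_positions"],s["position"],s["tcp_rot"]
pa=p0+[-.02,-.024,.03];q,m,_=track(q,p0,Rc,pa,Rc,3);print(m)
pb=pa+[.02,.024,.15];q,m,_=track(q,pa,Rc,pb,Rc,5);print(pb,m)
for ang in(150,-30):
    a=np.radians(ang);R=pose([0,0,-1],[np.cos(a),np.sin(a),0])
    print(ang,R);r=track(q,pb,Rc,np.array([.618,.350,.20]),R,20);print(r[1:])
    if r[0] is not None:
        print(track(r[0],np.array([.618,.350,.20]),R,np.array([.618,.350,.103]),R,3)[1]);
E
```

```text
3 [   9.   60.  140.  144.   75. -103.] [0.25 0.15 0.24]
1.8709076629980643
    4 [ 12.  33. 135. 137.  50. -80.] [0.26 0.17 0.36]
    5 [ 13.  27. 132. 132.  45. -72.] [0.27 0.17 0.39]
[0.4386 0.3759 0.2378] 7.611662013203542
150 [[-0.5   -0.866  0.   ]
 [-0.866  0.5    0.   ]
 [-0.     0.    -1.   ]]
    4 [ 25.  26. 127. 171.  28. -66.] [0.26 0.24 0.4 ]
    8 [  33.   25.  114.  257.   15. -114.] [0.3  0.32 0.43]
(9, array([-85.5287,  -7.7598, 148.0073]))
-30 [[ 0.5    0.866  0.   ]
 [ 0.866 -0.5    0.   ]
 [ 0.     0.    -1.   ]]
    4 [ 14.  23. 121. 100.  27. -39.] [0.33 0.19 0.43]
    8 [ 15.  23. 109.  51.  27.   9.] [0.4  0.22 0.47]
    12 [17. 26. 97. 22. 39. 36.] [0.47 0.26 0.49]
    16 [19. 32. 84.  8. 55. 47.] [0.54 0.3  0.51]
    20 [21. 38. 70.  0. 72. 51.] [0.62 0.35 0.5 ]
(np.float64(13.009531874629346), array([  5.4325, -59.8769,  -9.3035]))
    3 [21. 44. 74.  0. 62. 51.] [0.62 0.35 0.41]
3.521363668650963
```

Call:
{"fn": "send_rows", "kwargs": {
  "moves": [
    [[0, 0, 0, 0.7, 0, -1.1, 0.7], [0, 0, 0, 1.5, 0, -1.5, 0.7], [0, 0, 0, 3.5, 0, -2, 0.7], [0, 0, 0, 3.9, 0, -2.2, 0.7], [0, 0, 0, 3.9, 0, -2.2, 0.7]]
  ]
}}

```text
time_s: 10.8
position: [0.4285, 0.3687, 0.2196]
tcp_rot: [[0.324, 0.767, 0.554], [0.385, -0.642, 0.663], [0.864, -0.002, -0.503]]
force: [0.3, 0.1, -0.7]
opening: 0.848
```

Run:
```python
from path import *
capture("scene");say()
q,p0,Rc=s["joint_positions"],s["position"],s["tcp_rot"]
a=np.radians(-30);R=pose([0,0,-1],[np.cos(a),np.sin(a),0])
p=np.array([.618,.350,.20]);print(track(q,p0,Rc,p,R,20));plan(p,R,20,.3)
```

```text
10.85 [0.4308 0.3693 0.2329] [[ 0.3047  0.7643  0.5684]
 [ 0.3755 -0.6448  0.6658]
 [ 0.8753  0.0106 -0.4834]] [ 11.5649  28.9762 134.7315 134.3905  48.8777 -77.455 ] [-0.2749  3.1236  6.8528] 0.8508160762019897
    4 [ 13.  24. 123. 105.  28. -45.] [0.32 0.19 0.42]
    8 [ 15.  24. 110.  54.  26.   5.] [0.39 0.22 0.46]
    12 [17. 26. 98. 23. 39. 35.] [0.47 0.26 0.49]
    16 [19. 32. 84.  8. 55. 46.] [0.54 0.3  0.5 ]
    20 [21. 38. 70.  0. 72. 51.] [0.62 0.35 0.5 ]
(array([20.5659, 38.378 , 69.7202,  0.    , 71.9018, 50.5659]), np.float64(13.339324155814623), array([  5.1082, -59.6259,  -9.0689]))
[0.3, -3.04, -0.44, 0.13, 0.78, 0.54, 0.3]
[0.3, -3.04, -0.44, 0.15, 0.78, 0.53, 0.3]
[0.3, -3.04, -0.44, 0.17, 0.79, 0.51, 0.3]
[0.3, -3.04, -0.44, 0.19, 0.79, 0.5, 0.3]
[0.3, -3.04, -0.44, 0.21, 0.8, 0.48, 0.3]
[0.3, -3.04, -0.44, 0.23, 0.8, 0.47, 0.3]
[0.3, -3.04, -0.44, 0.25, 0.8, 0.45, 0.3]
[0.3, -3.04, -0.44, 0.27, 0.81, 0.43, 0.3]
[0.3, -3.04, -0.44, 0.28, 0.81, 0.41, 0.3]
[0.3, -3.04, -0.44, 0.3, 0.82, 0.4, 0.3]
[0.3, -3.04, -0.44, 0.31, 0.82, 0.37, 0.3]
[0.3, -3.04, -0.44, 0.33, 0.83, 0.35, 0.3]
[0.3, -3.04, -0.44, 0.34, 0.83, 0.33, 0.3]
[0.3, -3.04, -0.44, 0.35, 0.83, 0.31, 0.3]
[0.3, -3.04, -0.44, 0.36, 0.84, 0.29, 0.3]
[0.3, -3.04, -0.44, 0.37, 0.84, 0.26, 0.3]
[0.3, -3.04, -0.44, 0.37, 0.85, 0.24, 0.3]
[0.3, -3.04, -0.44, 0.38, 0.85, 0.21, 0.3]
[0.3, -3.04, -0.44, 0.38, 0.85, 0.19, 0.3]
[0.3, -3.04, -0.44, 0.38, 0.86, 0.16, 0.3]
```

Call:
{"fn": "send_rows", "kwargs": {
  "moves": [
    [[0.3, -3.04, -0.44, 0.13, 0.78, 0.54, 0.6], [0.3, -3.04, -0.44, 0.15, 0.78, 0.53, 0.6], [0.3, -3.04, -0.44, 0.17, 0.79, 0.51, 0.6], [0.3, -3.04, -0.44, 0.19, 0.79, 0.5, 0.6], [0.3, -3.04, -0.44, 0.21, 0.8, 0.48, 0.6]]
  ]
}}

```text
time_s: 11.35
position: [0.4774, 0.3622, 0.2121]
tcp_rot: [[0.427, 0.791, 0.439], [0.569, -0.612, 0.549], [0.703, 0.015, -0.711]]
force: [-0.5, 1.0, -0.3]
opening: 0.806
```

Call:
{"fn": "send_rows", "kwargs": {
  "moves": [
    [[0.3, -3.04, -0.44, 0.23, 0.8, 0.47, 0.3], [0.3, -3.04, -0.44, 0.25, 0.8, 0.45, 0.3], [0.3, -3.04, -0.44, 0.27, 0.81, 0.43, 0.3], [0.3, -3.04, -0.44, 0.28, 0.81, 0.41, 0.3], [0.3, -3.04, -0.44, 0.3, 0.82, 0.4, 0.3]]
  ]
}}

```text
time_s: 11.85
position: [0.5224, 0.3572, 0.2036]
tcp_rot: [[0.493, 0.818, 0.295], [0.715, -0.575, 0.398], [0.495, 0.015, -0.869]]
force: [-0.6, 0.5, -0.2]
opening: 0.654
```

Call:
{"fn": "send_rows", "kwargs": {
  "moves": [
    [[0.3, -3.04, -0.44, 0.31, 0.82, 0.37, 0.3], [0.3, -3.04, -0.44, 0.33, 0.83, 0.35, 0.3], [0.3, -3.04, -0.44, 0.34, 0.83, 0.33, 0.3], [0.3, -3.04, -0.44, 0.35, 0.83, 0.31, 0.3], [0.3, -3.04, -0.44, 0.36, 0.84, 0.29, 0.3]]
  ]
}}

```text
time_s: 12.35
position: [0.5693, 0.3521, 0.1959]
tcp_rot: [[0.519, 0.843, 0.138], [0.818, -0.537, 0.207], [0.249, 0.005, -0.968]]
force: [0.7, 0.1, 0.1]
opening: 0.652
```

Call:
{"fn": "send_rows", "kwargs": {
  "moves": [
    [[0.3, -3.04, -0.44, 0.37, 0.84, 0.26, 0.3], [0.3, -3.04, -0.44, 0.37, 0.85, 0.24, 0.3], [0.3, -3.04, -0.44, 0.38, 0.85, 0.21, 0.3], [0.3, -3.04, -0.44, 0.38, 0.85, 0.19, 0.3], [0.3, -3.04, -0.44, 0.38, 0.86, 0.16, 0.3]]
  ]
}}

```text
time_s: 12.85
position: [0.6162, 0.3471, 0.1882]
tcp_rot: [[0.502, 0.865, -0.021], [0.865, -0.502, -0.003], [-0.013, -0.017, -1.0]]
force: [0.3, 0.7, -0.9]
opening: 0.651
```

Run:
```python
from path import *
ims=capture("scene");im=capture("top");say()
a=np.zeros((600,800,3),np.uint8);a[:,:400]=cv2.resize(im[110:260,190:290],(400,600),interpolation=cv2.INTER_CUBIC);a[:,400:]=cv2.resize(ims[120:270,200:300],(400,600),interpolation=cv2.INTER_CUBIC)
cv2.imwrite("pics/p7.png",a)
print(regions_of and [(d["p"],d["location"]) for d in spot_in("scene","handle")])
t=np.radians(-30);R=pose([0,0,-1],[np.cos(t),np.sin(t),0])
for z in(.139,.097):print((proj("top",[[.618,.35,z]])-[190,110])*4,(proj("scene",[[.618,.35,z]])-[200,120])*4+[400,0])
plan([.618,.350,.103],R,5,.3)
```

```text
12.95 [0.6179 0.3481 0.1877] [[ 0.5022  0.8646 -0.018 ]
 [ 0.8647 -0.5023 -0.0009]
 [-0.0098 -0.0152 -0.9998]] [20.254  39.3252 69.7728  0.3279 71.8887 50.2992] [ 0.0307  0.101  -0.1256] 0.6490307844299535
[(0.82, [0.6086, 0.3676, 0.0965])]
[[240.8429 178.4105]] [[719.2705 251.6468]]
[[241.6388 190.7743]] [[715.4635 286.7475]]
[-0.19, 0.11, -0.03, 0.06, 0.02, 1.69, 0.3]
[-0.19, 0.11, -0.03, 0.06, 0.02, 1.69, 0.3]
[-0.19, 0.11, -0.03, 0.06, 0.01, 1.69, 0.3]
[-0.19, 0.11, -0.03, 0.05, 0.01, 1.69, 0.3]
[-0.19, 0.11, -0.03, 0.05, 0.0, 1.69, 0.3]
```

View pics/p7.png

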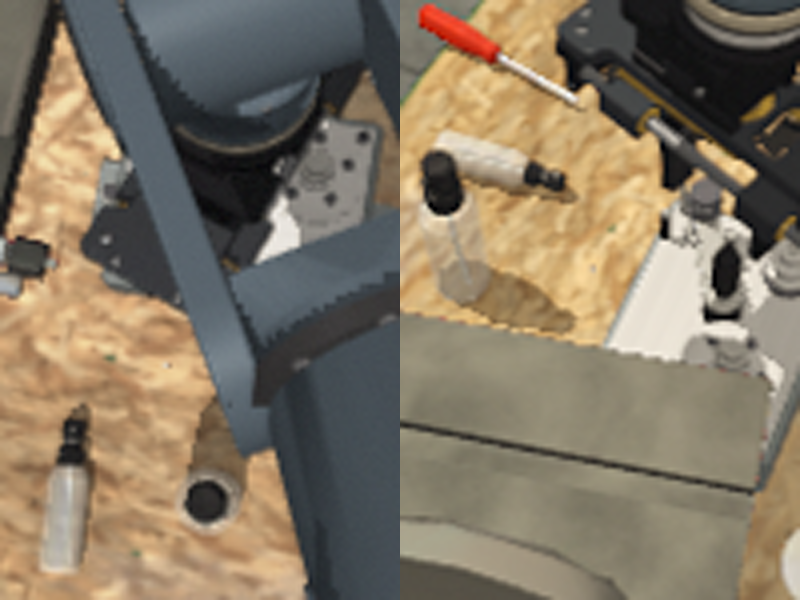

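Call:
{"fn": "send_rows", "kwargs": {
  "moves": [
    [[-0.2, 0.1, 0, 0.1, 0.05, 1.7, 0.3], [-0.2, 0.1, 0, 0.1, 0.05, 1.7, 0.3], [-0.2, 0.1, 0, 0.1, 0.03, 1.7, 0.3], [-0.2, 0.1, 0, 0.05, 0, 1.7, 0.3], [-0.2, 0.1, 0, 0.05, 0, 1.7, 0.3]]
  ]
}}

```text
time_s: 13.5
position: [0.618, 0.3503, 0.1033]
tcp_rot: [[0.503, 0.865, 0.001], [0.865, -0.503, -0.001], [-0.001, 0.002, -1.0]]
force: [0.2, -0.4, 1.5]
opening: 0.653
```

Call:
{"fn": "send_rows", "kwargs": {
  "moves": [
    [[0, 0, 0, 0, 0, 0, 0.3], [0, 0, 0, 0, 0, 0, -0.3], [0, 0, 0, 0, 0, 0, -1], [0, 0, 0, 0, 0, 0, -1], [0, 0, 0, 0, 0, 0, -1]]
  ]
}}

```text
time_s: 14.0
position: [0.6205, 0.3513, 0.105]
tcp_rot: [[0.502, 0.865, 0.005], [0.865, -0.502, -0.0], [0.002, 0.004, -1.0]]
force: [0.0, -0.5, 0.6]
opening: 0.37
```

Call:
{"fn": "send_rows", "kwargs": {
  "moves": [
    [[0, 0, 0, 0, 0, 0, -1], [0, 0, 0, 0, 0, 0, -1], [0, 0, 0, 0, 0, 0, -1], [0, 0, 0, 0, 0, 0, -1], [0, 0, 0, 0, 0, 0, -1]]
  ]
}}

```text
time_s: 14.5
position: [0.6215, 0.3506, 0.1044]
tcp_rot: [[0.503, 0.865, 0.006], [0.865, -0.503, -0.002], [0.001, 0.006, -1.0]]
force: [4.3, -3.4, 1.3]
opening: 0.192
```

Run:
```python
from path import *
say()
P=np.array([.5938,.4086]);p=s["position"][:2];v=p-P;print("r",np.linalg.norm(v),"ang",np.degrees(np.arctan2(v[1],v[0])))
```

```text
14.5 [0.6215 0.3506 0.1044] [[ 0.5025  0.8645  0.0059]
 [ 0.8646 -0.5025 -0.0017]
 [ 0.0015  0.0059 -1.    ]] [20.569  44.3784 73.6234 -0.2371 61.7174 50.8481] [ 4.303  -3.4015  1.2811] 0.19234511239596716
r 0.064279563985982 ang -64.50774390727135
```

```bash
cat > arc.py <<'E'
from path import *
P=np.array([.592,.4087])
def arc(th_end,n,yaw):
    p=s["position"];R=s["tcp_rot"];v=p[:2]-P;th=np.arctan2(v[1],v[0]);r=np.linalg.norm(v);print("r",r,np.degrees(th))
    last=p.copy();last[2]=0
    for i in range(1,n+1):
        t=th+(np.radians(th_end)-th)*i/n;rr=r+(.064-r)*i/n
        c=np.array([P[0]+rr*np.cos(t),P[1]+rr*np.sin(t),0]);Ri=R@Ro.from_rotvec([0,0,np.radians(yaw/n*i)]).as_matrix()
        print([round(float(x),2) for x in np.r_[0,0,yaw/n,(Ri.T@(c-last))*100,-1]]);last=c
E
python3 -c "
from arc import *
arc(-120,10,30)"
```

```text
r 0.06516372808340663 -63.11686671674963
[0.0, 0.0, 3.0, -0.54, -0.36, -0.0, -1.0]
[0.0, 0.0, 3.0, -0.52, -0.38, -0.0, -1.0]
[0.0, 0.0, 3.0, -0.5, -0.41, -0.0, -1.0]
[0.0, 0.0, 3.0, -0.48, -0.43, -0.0, -1.0]
[0.0, 0.0, 3.0, -0.46, -0.45, -0.0, -1.0]
[0.0, 0.0, 3.0, -0.43, -0.47, -0.0, -1.0]
[0.0, 0.0, 3.0, -0.41, -0.49, -0.0, -1.0]
[0.0, 0.0, 3.0, -0.39, -0.51, -0.0, -1.0]
[0.0, 0.0, 3.0, -0.36, -0.52, -0.0, -1.0]
[0.0, 0.0, 3.0, -0.34, -0.54, -0.0, -1.0]
```

Call:
{"fn": "send_rows", "kwargs": {
  "moves": [
    [[0, 0, 3, -0.54, -0.36, 0, -1], [0, 0, 3, -0.52, -0.38, 0, -1], [0, 0, 3, -0.5, -0.41, 0, -1], [0, 0, 3, -0.48, -0.43, 0, -1], [0, 0, 3, -0.46, -0.45, 0, -1]]
  ]
}}

```text
time_s: 15.0
position: [0.5932, 0.3449, 0.1044]
tcp_rot: [[0.712, 0.702, 0.013], [0.702, -0.712, 0.004], [0.012, 0.006, -1.0]]
force: [9.3, 1.1, -5.0]
opening: 0.194
```

Call:
{"fn": "send_rows", "kwargs": {
  "moves": [
    [[0, 0, 3, -0.43, -0.47, 0, -1], [0, 0, 3, -0.41, -0.49, 0, -1], [0, 0, 3, -0.39, -0.51, 0, -1], [0, 0, 3, -0.36, -0.52, 0, -1], [0, 0, 3, -0.34, -0.54, 0, -1]]
  ]
}}

```text
time_s: 15.5
position: [0.5642, 0.3519, 0.1043]
tcp_rot: [[0.869, 0.495, 0.016], [0.495, -0.869, 0.003], [0.015, 0.005, -1.0]]
force: [12.1, 0.1, -7.4]
opening: 0.193
```

```bash
python3 -c "
from arc import *
capture('top');s.update(readout.read_state());say()
arc(-134,5,5)"
```

```text
15.55 [0.5632 0.3523 0.1044] [[ 0.8695  0.4937  0.0147]
 [ 0.4937 -0.8696  0.0029]
 [ 0.0142  0.0048 -0.9999]] [22.4912 40.839  82.2089 -0.2056 56.1107 83.019 ] [11.0735  0.0957 -4.7978] 0.19443714804353637
r 0.06332467994669266 -117.08928005675698
[0.0, 0.0, 1.0, -0.21, -0.31, -0.0, -1.0]
[0.0, 0.0, 1.0, -0.2, -0.32, -0.0, -1.0]
[0.0, 0.0, 1.0, -0.19, -0.33, -0.0, -1.0]
[0.0, 0.0, 1.0, -0.17, -0.33, -0.0, -1.0]
[0.0, 0.0, 1.0, -0.16, -0.34, -0.0, -1.0]
```

Call:
{"fn": "send_rows", "kwargs": {
  "moves": [
    [[0, 0, 1, -0.21, -0.31, 0, -1], [0, 0, 1, -0.2, -0.32, 0, -1], [0, 0, 1, -0.19, -0.33, 0, -1], [0, 0, 1, -0.17, -0.33, 0, -1], [0, 0, 1, -0.16, -0.34, 0, -1]]
  ]
}}

```text
time_s: 16.05
position: [0.5493, 0.361, 0.1043]
tcp_rot: [[0.908, 0.419, 0.017], [0.419, -0.908, 0.001], [0.016, 0.006, -1.0]]
force: [15.0, -3.2, -6.0]
opening: 0.193
```

Call:
{"fn": "send_rows", "kwargs": {
  "moves": [
    [[0, 0, 0, 0, 0, 0, -1], [0, 0, 0, 0, 0, 0, -1], [0, 0, 0, 0, 0, 0, -1], [0, 0, 0, 0, 0, 0, -1], [0, 0, 0, 0, 0, 0, -1]]
  ]
}}

```text
time_s: 16.55
position: [0.549, 0.3611, 0.1044]
tcp_rot: [[0.908, 0.419, 0.016], [0.419, -0.908, 0.002], [0.015, 0.005, -1.0]]
force: [12.3, -1.8, -5.7]
opening: 0.192
```

```bash
python3 -c "
from arc import *
s.update(readout.read_state());say()
arc(-140,5,0)"
```

```text
16.55 [0.549  0.3611 0.1044] [[ 0.9076  0.4195  0.0159]
 [ 0.4195 -0.9078  0.0015]
 [ 0.0151  0.0053 -0.9999]] [23.7435 40.372  83.3581 -0.3467 55.4026 89.1355] [12.2507 -1.8148 -5.6645] 0.19189721946693689
r 0.06416598729487064 -132.0958069360614
[0.0, 0.0, 0.0, -0.06, -0.16, -0.0, -1.0]
[0.0, 0.0, 0.0, -0.06, -0.17, -0.0, -1.0]
[0.0, 0.0, 0.0, -0.05, -0.17, -0.0, -1.0]
[0.0, 0.0, 0.0, -0.05, -0.17, -0.0, -1.0]
[0.0, 0.0, 0.0, -0.05, -0.17, -0.0, -1.0]
```

Call:
{"fn": "send_rows", "kwargs": {
  "moves": [
    [[0, 0, 0, -0.06, -0.16, 0, -1], [0, 0, 0, -0.06, -0.17, 0, -1], [0, 0, 0, 0, 0, 0, -1], [0, 0, 0, 0, 0, 0, -1], [0, 0, 0, 0, 0, 0, -1]]
  ]
}}

```text
time_s: 17.05
position: [0.548, 0.3618, 0.1044]
tcp_rot: [[0.907, 0.42, 0.018], [0.42, -0.907, -0.001], [0.016, 0.009, -1.0]]
force: [15.3, -6.9, -6.5]
opening: 0.193
```

Call:
{"fn": "send_rows", "kwargs": {
  "moves": [
    [[0, 0, 0, -0.05, -0.17, 0, -1], [0, 0, 0, -0.05, -0.17, 0, -1], [0, 0, 0, 0, 0, 0, -1], [0, 0, 0, 0, 0, 0, -1], [0, 0, 0, 0, 0, 0, -1]]
  ]
}}

```text
time_s: 17.55
position: [0.5478, 0.3619, 0.1043]
tcp_rot: [[0.907, 0.42, 0.021], [0.421, -0.907, -0.005], [0.017, 0.014, -1.0]]
force: [19.9, -13.8, -7.2]
opening: 0.193
```

Call:
{"fn": "send_rows", "kwargs": {
  "moves": [
    [[0, 0, 0, 0, 0, 0, -1], [0, 0, 0, 0, 0, 0, -1], [0, 0, 0, 0, 0, 0, -1], [0, 0, 0, 0, 0, 0, -1], [0, 0, 0, 0, 0, 0, -1]]
  ]
}}

```text
time_s: 18.05
position: [0.5478, 0.3619, 0.1043]
tcp_rot: [[0.907, 0.42, 0.021], [0.421, -0.907, -0.005], [0.017, 0.014, -1.0]]
force: [19.3, -13.6, -7.6]
opening: 0.194
```

Run:
```python
from h import *
a=capture("scene");say()
cv2.imwrite("pics/p9.png",cv2.resize(a[120:240,180:340],(800,600),interpolation=cv2.INTER_CUBIC))
```

```text
18.1 [0.5478 0.3619 0.1044] [[ 0.9071  0.4204  0.0213]
 [ 0.4206 -0.9073 -0.005 ]
 [ 0.0172  0.0135 -0.9998]] [24.0764 40.3252 83.4768 -0.9276 55.2052 89.7319] [ 20.694  -14.1689  -7.1389] 0.19189845112364273
```

View pics/p9.png

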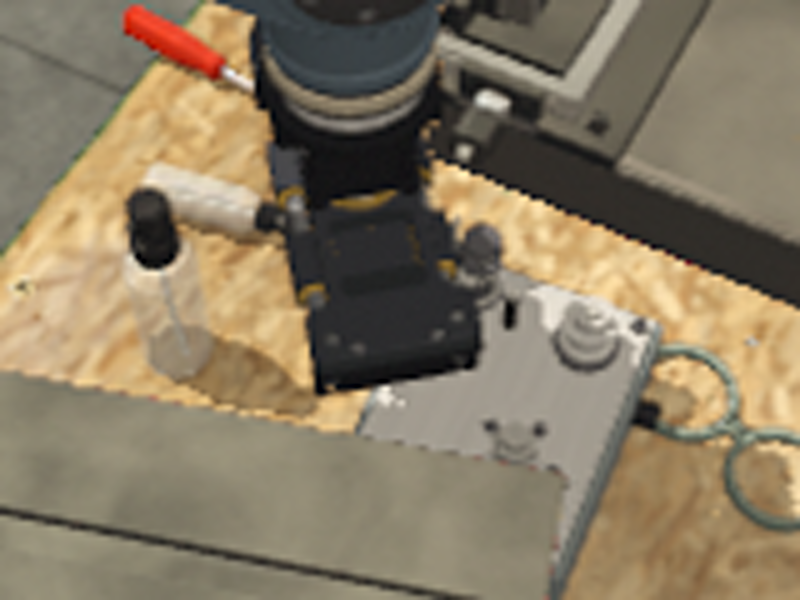

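The picture shows the bottle upright at (165,290) and clear of everything. The hand is over the front edge of the drive, the arm is swung away from between the pulleys, and the screwdriver has not moved.

```bash
python3 -c "
from rig import bot
print(bot.hand_in())"
```

```text
the job is handed in; nothing more can be done
None
```

I stood the larger spray bottle upright in front of the drive, clear of it, and let go. I then swung the tensioner arm by its handle onto its stop, and handed in at about 18 s still holding it there.

- **Tensioner:** the last readings show it on the stop. The handle stopped moving while the push rose from about 12 N to 24 N in the level plane. The swing I measured was about 66–69°, against 66° expected. The grip opening of 0.19 (about 17 mm) fits the 18 mm handle. The hand hid the handle in the last picture, so this rests on force and position, not on sight.
- **Bottle:** the last picture shows it upright and clear of the drive and the hand.
- **Other things:** the screwdriver and small bottle look unmoved in the last picture. The spectacle front and lens blank were out of its frame; I worked nowhere near them but did not check them again.

**Disagreements:** the scene camera put the handle about 5 mm off my estimate from the top camera, so I took a value in between. The bottle touched the bench with the tool about 3 mm higher than I had worked out.

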